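# Clip the board into its turntable holder and draw the index plunger

### The job

Take the sprung clip off its parking stand and clip it over the top edge of the circuit board standing in the turntable holder, near the middle of that edge, and let go of it so that it grips the board by itself. Then pull the holder's index plunger up fully by its knob, so that its pin is clear of the hole in the disc, and finish while holding it there: do not let it go at the end. Leave the other things on the bench where they are.

Things in the scene. Friction and masses are not known exactly. Their poses are not given: they have to be found in the camera images.
- holder: Fixed turntable board holder; origin on its axis at the table, z up. Aluminium disc 224 mm across, top 22 mm up, ring of dark index holes. A green circuit board stands on the axis along holder y between two posts (12 mm wide, centred 59 mm to either side, 92 mm high). A grey plunger bracket, 57 mm high, stands at the rim on the +x side, to 138 mm from the axis. The disc stays put.
- board_edge (a point): Middle of the board's top edge, 115 mm above the table, axes as the holder's. The board is 5 mm thick (x) and 110 mm wide (y); its top edge is straight and level along y. Parts up to 8 mm high stick out of its +x face, all below 85 mm height.
- seat_hole (a point): Mouth of the hole in the disc in which the plunger's pin sits, 22 mm above the table, straight below the knob. Seated, the pin's tip is 8 mm deep in it; pulled up to the stop it is 8 mm clear above it.
- plunger: Index plunger with a black round knob on top, an upright cylinder 24 mm across and 26 mm tall; origin at the knob's centre, 73 mm above the table when seated, 95 mm from the holder's axis along holder +x. Free space all round it; the bush below ends 3 mm lower. Slides straight up 16 mm to a stop. A spring pulls it down, 4 N seated to 9 N at the top; it snaps back if let go.
- stand: Fixed parking stand for the clip: base 70 x 90 x 12 mm (x, y, z), and an upright aluminium plate 5 mm thick (along stand x), 70 mm wide (along stand y), its top edge 75 mm above the table. Origin under its centre at the table surface.
- clip: Sprung clip like a short steel clothes-peg, 65 g, starting clipped upright on the stand's plate, jaws down, handles up. Origin on its 8 mm hinge pin, 20 mm above the plate's edge at the start. When closed: x across the plate, the way jaws and handles open, aligned with stand x; y along the pin; z up. This body is the half at -x; the other half turns on the pin. Let go, the jaws close with 6 N.
- clip_jaws (a point): Point midway between the jaw pads, 26 mm below the hinge (clip -z). Jaws 18 mm wide; rubber pads from 20 to 32 mm below the hinge, 5 mm apart when on stand or board, about 15 mm apart when squeezed open; the throat above them is 14 mm wide. Fixed to the -x half, so it swings 6 mm aside when open. On letting go, the clip may ride up about 5 mm.
- clip_handles (a point): Point midway between the handle plates, 24 mm above the hinge. Plates 20 mm wide (y) rise to 38 mm above the hinge, outer faces 20 mm apart at the bottom, 38 mm at the top. Squeezing them along x (about 10 N; 40 N of grip does it) opens the jaws up to a stop: the handles are then parallel, 18 mm over the outer faces, each half leaning 0.25 rad.
- clip_jaw (a joint): Opening of the clip's hinge, rad: 0 = closed on a 5 mm plate (as at the start), -0.15 = closed on nothing, 0.5 = squeezed fully open.
- spool: Loose metal spool standing upright, 52 mm across, 40 mm high. Leave alone.
- flask: Loose white bottle, 44 mm across, 100 mm high. Leave alone.
- pot: Loose steel pot, 60 mm across, 45 mm high. Leave alone.
- tray: Loose blue parts tray, 120 x 90 x 25 mm. Leave alone.
- driver: Loose screwdriver, 160 mm long, lying. Leave alone.
- pliers: Loose pliers, 140 mm long, lying. Leave alone.
- spare_board: Loose small circuit board lying flat, 90 x 60 mm, 14 mm high. Leave alone.

How it is judged (in metres and radians):
On the way, in this order (a step that is already met when the one before it is completed fails the run):
1. the clip grips the board's top edge near its middle, let go by the gripper, with the plunger still seated (z of clip in the frame of board_edge between 0 and 0.027 m and x of clip in the frame of board_edge between -0.008 and 0.008 m and y of clip in the frame of board_edge between -0.025 and 0.025 m and value of joint clip_jaw between -0.08 and 0.12 rad and contact force between clip and holder above 1.5 N and contact force between the fingers and clip below 0.2 N and z of plunger in the frame of seat_hole below 0.055 m), for 0.3 s.
2. the plunger is pulled fully up by its knob (z of plunger in the frame of seat_hole above 0.0645 m and contact force between the fingers and plunger above 2 N), for 0.3 s.
At the end, for the whole second after the job is handed in: The clip sits on the board's top edge by its own spring, within 25 mm of the middle, its pads at least 5 mm down over the edge, not touched by the fingers; and the gripper still holds the plunger at least 13.5 mm up of its 16 mm travel, pin clear of the hole (all of step 2 and z of clip in the frame of board_edge between 0 and 0.027 m and x of clip in the frame of board_edge between -0.008 and 0.008 m and y of clip in the frame of board_edge between -0.025 and 0.025 m and value of joint clip_jaw between -0.08 and 0.12 rad and contact force between clip and holder above 1.5 N and contact force between the fingers and clip below 0.2 N); the arm keeps its last pose, push and grip.
It fails at once if a bystander is shifted by more than 30 mm (distance of any of spool, flask, pot, tray, driver, pliers, spare_board from where it was at the start of the episode above 0.03 m).
It also fails if it takes over 54 s, if anything falls off the work surface, if the arm or the gripper's body presses on something with over 40 N, if the wrist force passes 120 N, or if a joint passes its speed limit or range.

### The arm

A 6-joint arm with a two-finger parallel gripper is mounted at the origin on the work surface. World frame = base frame: x ahead of the robot, y to its left, z up, the work surface at z = 0. Lengths are in m, angles in degrees, forces in N, time in s.
With the tool pointing down it reaches from about 0.35 to 0.875 m from the base axis. Payload 4.2 kg.
Tool frame: the origin (TCP) lies between the finger pads; the fingertips stand 8 mm ahead of it and the grasp point (between the pads) lies 11 mm behind it; x points along the fingers, y is the direction in which the jaws open and shut, and the axes are right-handed (so a half turn about x gives the same grasp; the last joint's range is limited). The gripper opens to 87 mm and grips with 3 to 60 N. Pads are 19 mm wide; open, the fingers measure 117 mm over their backs; the gripper's body (75 mm by 190 mm) begins 51 mm behind the grasp point.
Start: joints at [-58.98, 22.042, 0.453, 0, -68.411, -14.817], TCP at [0.174, -0.6, 0.231] pointing down, gripper open.
Joint ranges: [-179.83, 179.83], [-69.29, 118.12], [-61.27, 80.66], [-181.25, 117.63], [-171.15, -9.14], [-177.46, 177.46]. Speed limits (degrees/s): [159.86, 159.86, 180, 180, 180, 180].

### API

Orientations are given as a 3x3 rotation matrix whose columns are the frame's x, y, z axes.
In Python, from station import r gives the robot as it stands. The module is installed in compiled form; this text tells all that it offers.
- The arm moves only by the tool move_arm, never from a script. Its argument "increments" is one flat list of numbers, 7 for each row, row after row: the turn, a rotation vector about the tool's x, y, z in degrees, then the shift along the tool's x, y, z in m, then the finger opening in m, from 0 to 0.087. A call has 1 to 12 rows; each row is the pose to reach, as a shift and turn from the pose commanded when the call began, along the tool's axes at that moment; what a row does not reach only later rows make up. A row lasts 1/12 s, in which the tool goes at most 41.7 mm and 7.16 degrees, less where a joint would pass 70% of its speed; a pose out of reach is approached as far as the arm can. A call with a gripper value outside its range is refused whole. The fingers move at their own pace and stop on an object; the grip force is fixed at half the most. Time passes only in rows, so rows that repeat a pose let the fingers close. It gives the time, the measured TCP pose, the force and the opening at its end, in the units of the state.
- r.sense(): the state, without advancing time (a new reading comes with each control period).
- r.capture(name): name is "scene" or "top"; returns the picture (480x640x3 uint8, red, green, blue); there is no depth.
- r.calibration(name): a dict with "fx", "fy", "cx", "cy" (pixels), "D" ([k1, k2, p1, p2, k3] as OpenCV has them; the pictures are not rectified), "rvec" (rotation vector, rad) and "tvec" (3), from world to camera coordinates, as OpenCV has them. Camera axes: x right, y down, z forward; pixel columns grow to the right and rows downward; lengths in m; the calibration is good to about 2 mm. A picture is of the moment at which its call begins. calibration takes no time and is no camera call.
- r.finish_job(): hands the job in, once; it reports no verdict.
The state is a dict: "time_s": time; "joints": joint angles; "joint_velocities": joint speeds; "effort": joint torques, N m; "tcp_pos": TCP position; "ee_rot": TCP orientation; "wrist_force": force on the tool from outside, world axes, zero at the start; "moment": the same for the moment, N m; "gripper_width": opening from 0.0 (shut) to 1.0 (fully open).
Only numpy, scipy, OpenCV 4.12 (cv2) and the standard library are available. Lean on these libraries where they do the work, as an engineer would, in place of code of your own. Each camera call takes 0.05 s, during which the arm holds its last target.

## Working session

There is one attempt and no reset: what is moved stays moved. The work goes in short steps, Python scripts to look and compute and a tool call to move; the robot and the scene stay as the last step left them, time stands still between calls to the robot, and variables do not carry over. Pictures are saved under pics/ and viewed, and the job is handed in when it is done.

Besides the shell and the picture viewer there is one more tool, called after "Request:" by a JSON object that holds its "api" and its "payload". move_arm: Moves the arm, as the interface text tells. Its arguments: {"type":"object","properties":{"increments":{"type":"array","items":{"type":"number"}}},"required":["increments"]}

```bash
mkdir -p pics
python3 - <<'E'
from station import r
import cv2
for n in ("scene","top"):
    im=r.capture(n); cv2.imwrite(f"pics/{n}0.png",im[:,:,::-1]); print(n,r.calibration(n))
s=r.sense(); print(s)
E
```

```text
scene {'fx': 606.3912984776922, 'fy': 606.3912984776922, 'cx': 328.6098015346849, 'cy': 244.61208493036884, 'D': array([0.05309481, 0.        , 0.        , 0.        , 0.        ]), 'rvec': array([ 2.2680105 ,  0.73699411, -0.3249155 ]), 'tvec': array([-0.45993617, -0.189391  ,  1.72562752])}
top {'fx': 457.3884498943827, 'fy': 457.3884498943827, 'cx': 322.18361099610496, 'cy': 239.18805933283056, 'D': array([-0.00410464,  0.        ,  0.        ,  0.        ,  0.        ]), 'rvec': array([ 2.21231165, -2.18770972,  0.07124999]), 'tvec': array([-0.02587684,  0.5746241 ,  1.27699475])}
{'time_s': 0.1, 'joints': array([-5.89797146e+01,  2.20857047e+01,  3.85640899e-01, -2.44267066e-02,
       -6.84105020e+01, -1.48165682e+01]), 'joint_velocities': array([-0.06376355, -0.1423828 ,  0.15932685,  0.1625072 , -0.04101313,
       -0.0192043 ]), 'effort': array([-6.97146625e-04, -3.91688418e+01,  1.87935430e+01,  4.23190445e+00,
        1.34996846e-02, -6.17565502e-05]), 'tcp_pos': array([ 0.17426963, -0.59965692,  0.22956469]), 'ee_rot': array([[-6.54733890e-04, -2.78901756e-01,  9.60319417e-01],
       [ 1.85801857e-03,  9.60317625e-01,  2.78902503e-01],
       [-9.99998060e-01,  1.96689823e-03, -1.10547852e-04]]), 'wrist_force': array([0.17152546, 1.52784931, 0.47501681]), 'moment': array([-0.01769283,  0.04731524,  0.04218071]), 'gripper_width': 0.9990279027534734}
```

View pics/scene0.png

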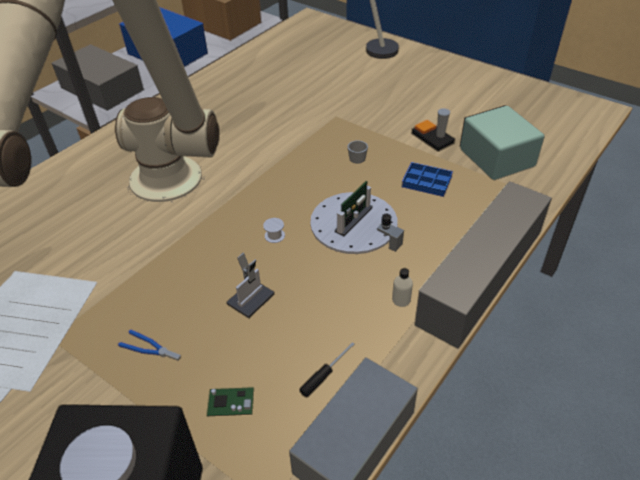

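View pics/top0.png

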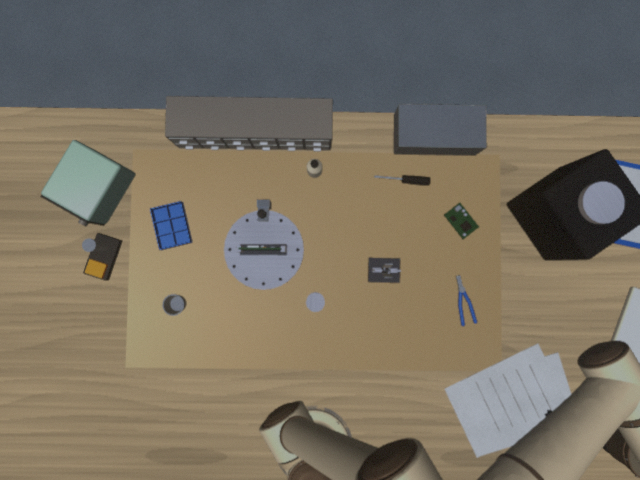

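The pictures show the holder disc at top (263,249) with its knob at (262,212), the stand and clip at (385,270), and the spool at (316,302). I'll enlarge these areas.

Run:
```python
import cv2
t=cv2.imread("pics/top0.png"); s=cv2.imread("pics/scene0.png")
def c(im,x,y,w,h,k): return cv2.resize(im[y:y+h,x:x+w],None,fx=k,fy=k,interpolation=cv2.INTER_CUBIC)
cv2.imwrite("pics/c1.png",c(t,215,190,100,110,5))
cv2.imwrite("pics/c2.png",c(t,355,245,60,50,10))
cv2.imwrite("pics/c3.png",c(s,300,170,120,95,6))
cv2.imwrite("pics/c4.png",c(s,215,240,70,80,7))
```

```text
(no output)
```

View pics/c1.png

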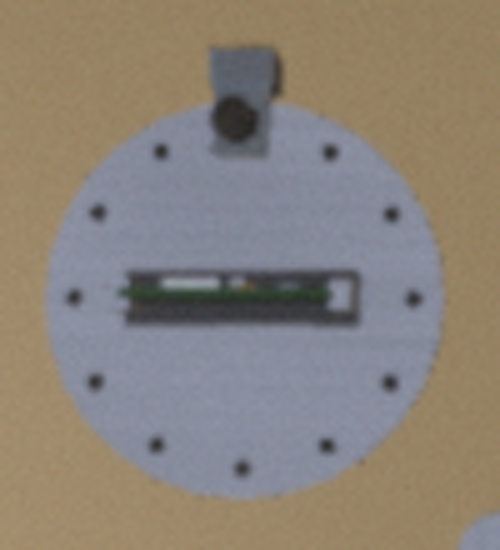

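View pics/c2.png

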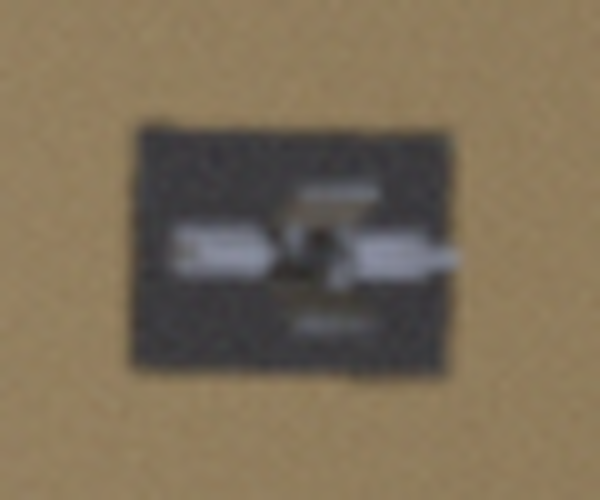

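View pics/c3.png

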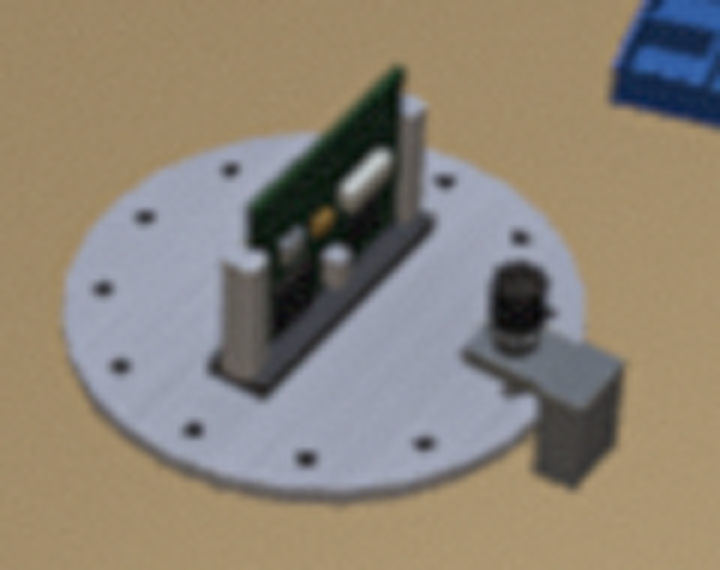

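View pics/c4.png

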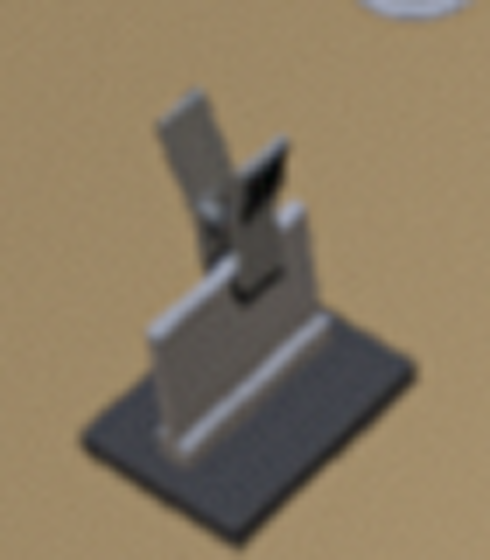

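Readings: the 11 visible holes, the knob and the board's top edge for the holder, and the base and plate corners plus the handle tops for the stand. Next I'll fit planar poses from both views.

```bash
cat > h.py <<'E'
import numpy as np, cv2
from scipy.optimize import least_squares
from station import r
cal={n:r.calibration(n) for n in("scene","top")}
def proj(n,P):
    c=cal[n];K=np.array([[c['fx'],0,c['cx']],[0,c['fy'],c['cy']],[0,0,1]])
    return cv2.projectPoints(np.array(P,float).reshape(-1,1,3),c['rvec'],c['tvec'],K,c['D'])[0][:,0]
def W(p,P):
    P=np.array(P,float);c,s=np.cos(p[2]),np.sin(p[2])
    return np.c_[p[0]+c*P[:,0]-s*P[:,1],p[1]+s*P[:,0]+c*P[:,1],P[:,2]]
def uncrop(uv,k,ox,oy): return (np.array(uv,float)+.5)/k-.5+[ox,oy]
def fit(obs,p0):
    f=lambda p:np.concatenate([(proj(n,W(p,P))-uv).ravel() for n,P,uv in obs])
    s=least_squares(f,p0,loss='soft_l1'); return s.x,[(n,np.round(proj(n,W(s.x,P))-uv,1).tolist()) for n,P,uv in obs]
E
cat > fit.py <<'E'
from h import *
hole=lambda d:[.095*np.cos(np.radians(d)),.095*np.sin(np.radians(d)),.022]
T=lambda uv:uncrop(uv,5,215,190); S=lambda uv:uncrop(uv,6,300,170)
dt=[30,-30,-60,-90,-120,-150,180,150,120,90,60]
ot=[(161,152),(330,152),(392,214),(414,298),(390,383),(327,446),(242,468),(157,446),(96,382),(74,297),(98,212)]
# scene holes
os_=[(231,170),(145,217),(103,289),(121,366),(194,430),(307,458),(425,443),(446,181),(520,238)]
x0,_=fit([("top",[hole(d) for d in dt],T(ot))],[.5,.1,0])
print(x0)
ps=proj("scene",W(x0,[hole(d) for d in range(0,360,30)]))
ds=[int(np.argmin(np.linalg.norm(ps-o,axis=1)))*30 for o in S(os_)];print(ds)
for obs in ([("top",[hole(d) for d in dt],T(ot))],[("scene",[hole(d) for d in ds],S(os_))],
 [("top",[hole(d) for d in dt],T(ot)),("scene",[hole(d) for d in ds],S(os_))]):
    x,e=fit(obs,x0);print("holder",x,e)
ps=proj("scene",W(x,[[.095,0,.086],[0.0025,.055,.115],[0.0025,-.055,.115]]));print("scene knobtop,edge ends crop",(ps-[300,170]+.5)*6)
ps=proj("top",W(x,[[.095,0,.086],[0,.055,.115],[0,-.055,.115]]));print("top",(ps-[215,190]+.5)*5)
T=lambda uv:uncrop(uv,10,355,245); S=lambda uv:uncrop(uv,7,215,240)
b=[[.035,.045,.012],[.035,-.045,.012],[-.035,-.045,.012],[-.035,.045,.012]]
ob1=("top",b,T([(138,128),(450,135),(445,375),(133,368)]))
x1,_=fit([ob1],[.5,-.2,0]);print(x1)
print("scene base pred",(proj("scene",W(x1,b+[[.0025,.035,.075],[.0025,-.035,.075]]))-[215,240]+.5)*7)
for yc in(-.01,0,.01):
  H=[[sx*.019,yc+sy*.01,.133] for sx in(1,-1) for sy in (1,-1)]+[[0,yc,.095]]
  print(yc,"top",((proj("top",W(x1,H))-[355,245]+.5)*10).round().tolist(),"scene",((proj("scene",W(x1,H))-[215,240]+.5)*7).round().tolist())
E
python3 fit.py
```

```text
[0.54455566 0.14516518 0.00686494]
[150, 180, 210, 240, 270, 300, 330, 90, 60]
holder [0.54455566 0.14516518 0.00686494] [('top', [[-0.0, -0.1], [0.0, 0.0], [-0.1, 0.0], [-0.1, 0.1], [0.0, 0.1], [0.1, -0.1], [0.0, -0.0], [0.0, -0.2], [-0.0, 0.0], [0.0, 0.0], [0.0, 0.1]])]
holder [0.54508356 0.14447371 0.00912866] [('scene', [[0.0, -0.1], [-0.0, -0.0], [0.1, -0.1], [-0.1, 0.1], [0.1, -0.1], [-0.0, 0.1], [-0.1, 0.1], [-0.2, 0.0], [0.1, -0.0]])]
holder [0.5447311  0.14495631 0.00804705] [('top', [[0.0, -0.2], [0.0, -0.0], [-0.1, -0.1], [-0.0, 0.0], [0.1, -0.0], [0.2, -0.2], [0.1, -0.1], [0.2, -0.3], [0.0, 0.0], [0.1, 0.0], [0.1, 0.1]]), ('scene', [[0.0, -0.3], [0.0, -0.2], [0.1, -0.3], [-0.1, -0.1], [0.1, -0.2], [-0.1, -0.1], [-0.1, -0.0], [-0.2, -0.1], [0.1, -0.2]])]
scene knobtop,edge ends crop [[520.72610855 276.25581186]
 [406.47350769  66.37673723]
 [255.36957226 209.79610274]]
top [[232.6413213  116.86710692]
 [118.11728326 292.1699411 ]
 [329.87070934 292.85561235]]
[ 0.49071437 -0.19441196 -0.01392752]
scene base pred [[420.60034137 354.94999426]
 [236.16480602 528.29328923]
 [ 77.57568915 427.61306722]
 [263.84416231 261.43687639]
 [308.58666348 201.5891057 ]
 [159.15237179 334.34030023]]
-0.01 top [[362.0, 184.0], [440.0, 186.0], [360.0, 332.0], [438.0, 334.0], [376.0, 257.0]] scene [[254.0, 165.0], [209.0, 204.0], [163.0, 112.0], [118.0, 150.0], [200.0, 240.0]]
0 top [[323.0, 183.0], [401.0, 185.0], [321.0, 332.0], [399.0, 333.0], [338.0, 256.0]] scene [[276.0, 146.0], [232.0, 184.0], [185.0, 94.0], [141.0, 131.0], [222.0, 221.0]]
0.01 top [[285.0, 182.0], [362.0, 184.0], [282.0, 331.0], [360.0, 332.0], [300.0, 255.0]] scene [[298.0, 127.0], [254.0, 165.0], [207.0, 75.0], [163.0, 112.0], [244.0, 202.0]]
```

Both views agree on the holder: (0.5447, 0.1450), yaw 0.46°. The stand is at (0.4907, -0.1944), yaw -0.8°, with the clip about 6 mm along +y at (0.491, -0.188). I'll move towards the clip at safe height.

Request:
{"api": "move_arm", "payload": {"increments": [-3,0,0,0,0.012,0.016,0.087,-9,0,0,0,0.035,0.047,0.087,-15,0,0,0,0.058,0.078,0.087,-21,0,0,0,0.081,0.109,0.087,-27,0,0,0,0.104,0.14,0.087,-33,0,0,0,0.127,0.171,0.087,-39,0,0,0,0.15,0.202,0.087,-45,0,0,0,0.173,0.233,0.087,-51,0,0,0,0.196,0.264,0.087,-57,0,0,0,0.219,0.295,0.087,-63,0,0,0,0.242,0.326,0.087,-67,0,0,0,0.26,0.35,0.087]}}

```text
time_s: 1.1
tcp_pos: [0.439, -0.2505, 0.2304]
ee_rot: [[-0.0, -0.994, 0.112], [0.0, 0.112, 0.994], [-1.0, 0.0, 0.0]]
wrist_force: [-0.5, -1.6, 0.3]
gripper_width: 1.001
```

```bash
cat > d.py <<'E'
from h import *
from scipy.spatial.transform import Rotation as Ro
import sys
def delta(pos,heading):
    s=r.sense();R=Ro.from_matrix(s['ee_rot']).as_matrix();h=np.radians(heading)
    x=np.array([0,0,-1.]);y=np.array([np.cos(h),np.sin(h),0]);G=np.c_[x,y,np.cross(x,y)]
    print("t",s['time_s'],"tcp",s['tcp_pos'].round(4),"yhead",np.degrees(np.arctan2(R[1,1],R[0,1])).round(2),"grip",round(s['gripper_width']*87,1),"F",s['wrist_force'].round(1),"j",s['joints'].round(0))
    print("turn",np.degrees(Ro.from_matrix(R.T@G).as_rotvec()).round(2),"shift",(R.T@(np.array(pos)-s['tcp_pos'])).round(4))
if __name__=="__main__": a=list(map(float,sys.argv[1:])); delta(a[:3],a[3])
E
python3 d.py .4908 -.1884 .230 179.2
```

```text
t 1.1 tcp [ 0.439  -0.2505  0.2304] yhead 173.55 grip 87.1 F [-0.5 -1.6  0.3] j [-11.  10. -16.  -0. -64.   5.]
turn [-5.65  0.02 -0.  ] shift [ 0.0004 -0.0445  0.0675]
```

Request:
{"api": "move_arm", "payload": {"increments": [-2,0,0,0,-0.013,0.02,0.087,-4,0,0,0,-0.026,0.04,0.087,-5.65,0,0,0,-0.038,0.058,0.087,-5.65,0,0,0,-0.0445,0.0675,0.087,-5.65,0,0,0,-0.0445,0.0675,0.087,-5.65,0,0,0,-0.0445,0.0675,0.087]}}

```text
time_s: 1.6
tcp_pos: [0.4899, -0.1909, 0.2301]
ee_rot: [[-0.001, -1.0, 0.02], [0.0, 0.02, 1.0], [-1.0, 0.001, 0.0]]
wrist_force: [-0.5, 0.3, 0.2]
gripper_width: 1.0
```

```bash
python3 d.py .4908 -.1884 .108 179.2
python3 - <<'E'
from station import r
import cv2
a=[]
im=r.capture("top")[:,:,::-1]; cv2.imwrite("pics/t1.png",cv2.resize(im[180:330,330:480],None,fx=4,fy=4,interpolation=3))
im=r.capture("scene")[:,:,::-1]; cv2.imwrite("pics/s1.png",cv2.resize(im[180:330,180:330],None,fx=4,fy=4,interpolation=3))
E
```

```text
t 1.6 tcp [ 0.4899 -0.1909  0.2301] yhead 178.86 grip 87.0 F [-0.5  0.3  0.2] j [ -4.  12. -13.  -0. -64.   2.]
turn [-0.34  0.01 -0.07] shift [ 0.1221 -0.001   0.0025]
```

View pics/s1.png

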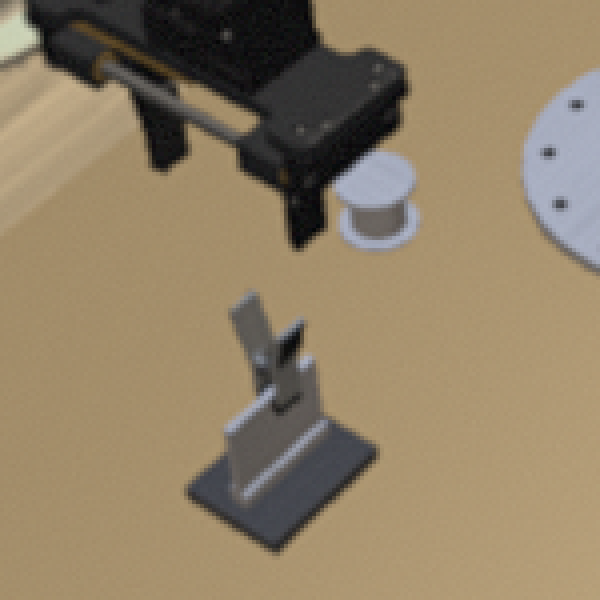

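The gripper is open above the clip and lined up with it. The first handle tops are well inside the 87 mm opening, so I'll descend.

Request:
{"api": "move_arm", "payload": {"increments": [0,0,0,0.015,0,0,0.087,0,0,0,0.035,0,0,0.087,0,0,0,0.055,0,0,0.087,0,0,0,0.075,0,0,0.087,0,0,0,0.095,0,0,0.087,0,0,0,0.11,0,0,0.087,0,0,0,0.115,0,0,0.087,0,0,0,0.115,0,0,0.087,0,0,0,0.115,0,0,0.087]}}

```text
time_s: 2.45
tcp_pos: [0.4903, -0.1917, 0.1162]
ee_rot: [[0.001, -1.0, 0.021], [-0.0, 0.021, 1.0], [-1.0, -0.001, -0.0]]
wrist_force: [-0.5, -0.1, 0.6]
gripper_width: 0.998
```

```bash
python3 d.py .4908 -.1884 .108 179.2
python3 - <<'E'
from station import r
import cv2
im=r.capture("top")[:,:,::-1]; cv2.imwrite("pics/t2.png",cv2.resize(im[210:310,330:430],None,fx=6,fy=6,interpolation=3))
im=r.capture("scene")[:,:,::-1]; cv2.imwrite("pics/s2.png",cv2.resize(im[220:320,190:290],None,fx=6,fy=6,interpolation=3))
E
```

```text
t 2.45 tcp [ 0.4903 -0.1917  0.1162] yhead 178.81 grip 86.8 F [-0.5 -0.1  0.6] j [ -4.  19. -22.   0. -48.   2.]
turn [-0.39 -0.03  0.04] shift [ 0.0082 -0.0004  0.0034]
```

View pics/s2.png

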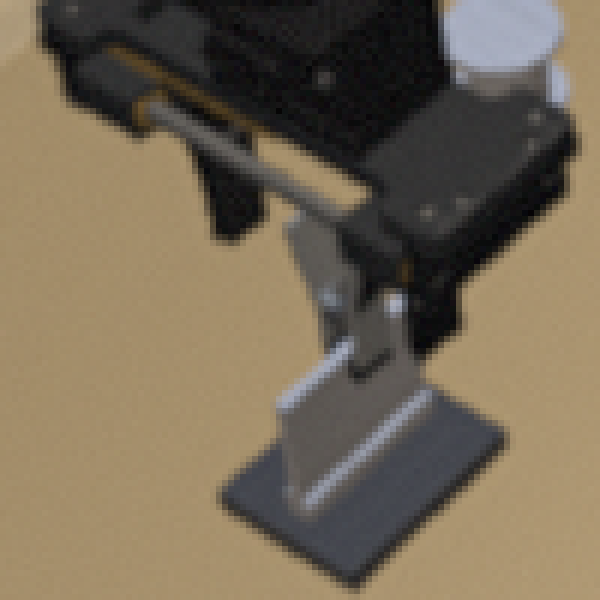

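The clip sits between the fingers. I'll go down the last 8 mm, shift 3.4 mm and squeeze.

Request:
{"api": "move_arm", "payload": {"increments": [-0.2,0,0,0.004,0,0.002,0.087,-0.4,0,0,0.008,-0.0004,0.0034,0.087,-0.4,0,0,0.008,-0.0004,0.0034,0.06,-0.4,0,0,0.008,-0.0004,0.0034,0.045,-0.4,0,0,0.008,-0.0004,0.0034,0.03,-0.4,0,0,0.008,-0.0004,0.0034,0.02,-0.4,0,0,0.008,-0.0004,0.0034,0.01,-0.4,0,0,0.008,-0.0004,0.0034,0.01,-0.4,0,0,0.008,-0.0004,0.0034,0.01,-0.4,0,0,0.008,-0.0004,0.0034,0.01,-0.4,0,0,0.008,-0.0004,0.0034,0.01,-0.4,0,0,0.008,-0.0004,0.0034,0.01]}}

```text
time_s: 3.55
tcp_pos: [0.4906, -0.1877, 0.1075]
ee_rot: [[0.0, -1.0, 0.013], [0.0, 0.013, 1.0], [-1.0, -0.0, 0.0]]
wrist_force: [0.9, 0.9, -0.9]
gripper_width: 0.329
```

```bash
python3 d.py .4908 -.1884 .108 179.2
python3 - <<'E'
from station import r
import cv2
im=r.capture("scene")[:,:,::-1]; cv2.imwrite("pics/s3.png",cv2.resize(im[220:320,190:290],None,fx=6,fy=6,interpolation=3))
E
```

```text
t 3.55 tcp [ 0.4906 -0.1877  0.1075] yhead 179.25 grip 28.6 F [ 0.9  0.9 -0.9] j [ -3.  20. -23.  -0. -47.   2.]
turn [0.05 0.   0.  ] shift [-0.0005 -0.0002 -0.0007]
```

View pics/s3.png

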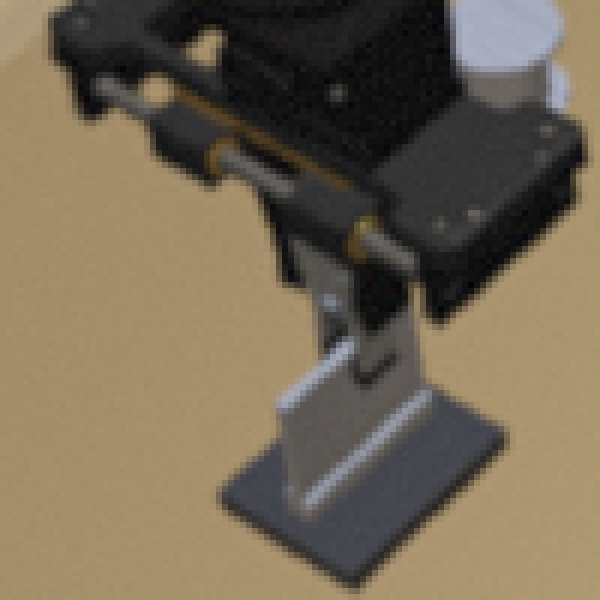

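Width is still 28.6 mm, so the fingers may still be moving. I'll give them more time.

Request:
{"api": "move_arm", "payload": {"increments": [0,0,0,0,0,0,0.01,0,0,0,0,0,0,0.01,0,0,0,0,0,0,0.01,0,0,0,0,0,0,0.01,0,0,0,0,0,0,0.01,0,0,0,0,0,0,0.01]}}

```text
time_s: 4.1
tcp_pos: [0.4906, -0.1877, 0.1075]
ee_rot: [[-0.0, -1.0, 0.013], [0.0, 0.013, 1.0], [-1.0, 0.0, 0.0]]
wrist_force: [0.4, 0.7, -0.3]
gripper_width: 0.203
```

```bash
python3 d.py .4908 -.1884 .108 179.2
python3 - <<'E'
from station import r
import cv2
im=r.capture("scene")[:,:,::-1]; cv2.imwrite("pics/s4.png",cv2.resize(im[220:320,190:290],None,fx=6,fy=6,interpolation=3))
E
```

```text
t 4.1 tcp [ 0.4906 -0.1877  0.1075] yhead 179.25 grip 17.7 F [ 0.4  0.7 -0.3] j [ -3.  20. -23.  -0. -47.   2.]
turn [ 0.05  0.   -0.  ] shift [-0.0005 -0.0002 -0.0007]
```

View pics/s4.png

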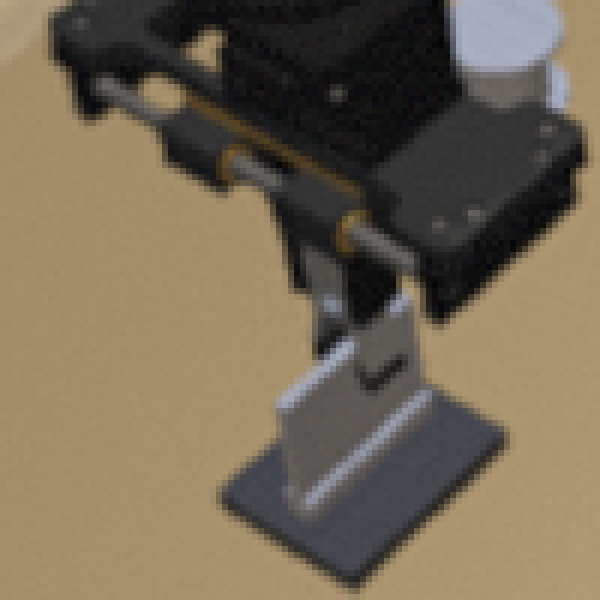

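The handles are fully squeezed (17.7 mm). I'll lift straight up.

Request:
{"api": "move_arm", "payload": {"increments": [0,0,0,-0.004,0,0,0.01,0,0,0,-0.012,0,0,0.01,0,0,0,-0.024,0,0,0.01,0,0,0,-0.04,0,0,0.01,0,0,0,-0.057,0,0,0.01,0,0,0,-0.074,0,0,0.01,0,0,0,-0.091,0,0,0.01,0,0,0,-0.106,0,0,0.01,0,0,0,-0.118,0,0,0.01,0,0,0,-0.126,0,0,0.01,0,0,0,-0.13,0,0,0.01,0,0,0,-0.13,0,0,0.01]}}

```text
time_s: 5.15
tcp_pos: [0.4909, -0.1877, 0.2386]
ee_rot: [[0.002, -1.0, 0.013], [-0.0, 0.013, 1.0], [-1.0, -0.002, -0.0]]
wrist_force: [0.4, -0.0, -1.1]
gripper_width: 0.201
```

```bash
python3 d.py .5447 .145 .237 180.46
python3 - <<'E'
from station import r
import cv2
im=r.capture("scene")[:,:,::-1]; cv2.imwrite("pics/s5.png",cv2.resize(im[170:320,170:320],None,fx=4,fy=4,interpolation=3))
E
```

```text
t 5.15 tcp [ 0.4909 -0.1877  0.2386] yhead 179.25 grip 17.5 F [ 0.4 -0.  -1.1] j [ -3.  12. -13.   0. -65.   2.]
turn [-1.21 -0.01  0.12] shift [ 0.0017 -0.0494  0.3334]
```

View pics/s5.png

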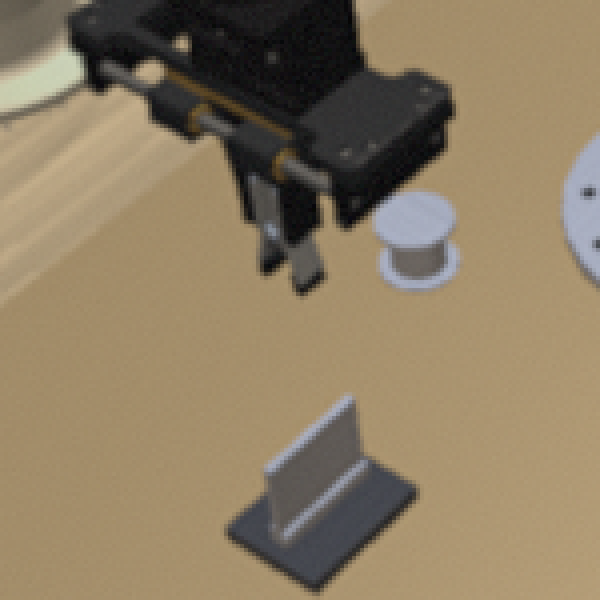

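The clip came away open and is held upright. I'll carry it over to the board.

Request:
{"api": "move_arm", "payload": {"increments": [0,0,0,0,-0.002,0.013,0.01,-0.1,0,0,0,-0.006,0.04,0.01,-0.2,0,0,0,-0.011,0.074,0.01,-0.4,0,0,0,-0.016,0.108,0.01,-0.5,0,0,0,-0.021,0.142,0.01,-0.6,0,0,0,-0.026,0.176,0.01,-0.7,0,0,0,-0.031,0.21,0.01,-0.9,0,0,0,-0.036,0.244,0.01,-1,0,0,0,-0.041,0.276,0.01,-1.1,0,0,0,-0.045,0.304,0.01,-1.2,0,0,0,-0.048,0.324,0.01,-1.2,0,0,0,-0.0494,0.3334,0.01]}}

```text
time_s: 6.2
tcp_pos: [0.5442, 0.1474, 0.2361]
ee_rot: [[-0.002, -1.0, -0.01], [-0.001, -0.01, 1.0], [-1.0, 0.002, -0.001]]
wrist_force: [-0.1, 0.0, -1.5]
gripper_width: 0.202
```

Request:
{"api": "move_arm", "payload": {"increments": [0,0,0,0,0,0,0.01,0,0,0,0,0,0,0.01,0,0,0,0,0,0,0.01]}}

```text
time_s: 6.45
tcp_pos: [0.5439, 0.144, 0.2371]
ee_rot: [[-0.001, -1.0, -0.007], [-0.001, -0.007, 1.0], [-1.0, 0.001, -0.001]]
wrist_force: [0.2, -0.0, -0.5]
gripper_width: 0.202
```

```bash
python3 d.py .5447 .145 .1445 180.46
python3 - <<'E'
from station import r
import cv2
im=r.capture("scene")[:,:,::-1]; cv2.imwrite("pics/s6.png",cv2.resize(im[110:260,285:435],None,fx=4,fy=4,interpolation=3))
E
```

```text
t 6.45 tcp [0.5439 0.144  0.2371] yhead -179.6 grip 17.6 F [ 0.2 -0.  -0.5] j [ 31.  16.  -8.  -0. -67. -31.]
turn [-0.06 -0.04 -0.07] shift [ 0.0926 -0.0009  0.0011]
```

View pics/s6.png

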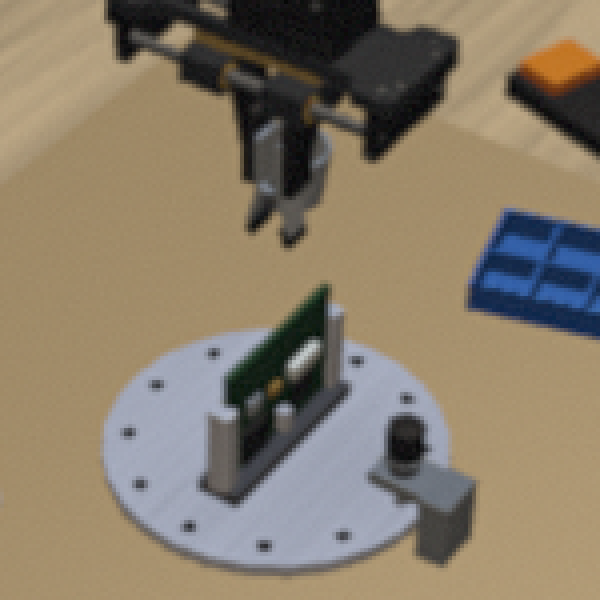

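The clip hangs over the middle of the board. I'll lower it to about 10 mm above the edge and check.

Request:
{"api": "move_arm", "payload": {"increments": [0,0,0,0.006,-0.0004,0.0005,0.01,0,0,0,0.018,-0.0009,0.001,0.01,0,0,0,0.032,-0.0009,0.001,0.01,0,0,0,0.046,-0.0009,0.001,0.01,0,0,0,0.057,-0.0009,0.001,0.01,0,0,0,0.064,-0.0009,0.001,0.01,0,0,0,0.067,-0.0009,0.001,0.01,0,0,0,0.067,-0.0009,0.001,0.01,0,0,0,0.067,-0.0009,0.001,0.01]}}

```text
time_s: 7.25
tcp_pos: [0.5456, 0.1459, 0.171]
ee_rot: [[0.001, -1.0, -0.008], [0.0, -0.008, 1.0], [-1.0, -0.001, 0.0]]
wrist_force: [-0.3, -0.6, -0.7]
gripper_width: 0.204
```

```bash
python3 d.py .5447 .145 .1445 180.46
python3 - <<'E'
from station import r
import cv2
im=r.capture("scene")[:,:,::-1]; cv2.imwrite("pics/s7.png",cv2.resize(im[150:240,320:410],None,fx=7,fy=7,interpolation=3)[:600])
E
```

```text
t 7.25 tcp [0.5456 0.1459 0.171 ] yhead -179.56 grip 17.8 F [-0.3 -0.6 -0.7] j [ 31.  19. -13.   0. -58. -31.]
turn [-0.02  0.01  0.05] shift [ 0.0265  0.0009 -0.0009]
```

View pics/s7.png

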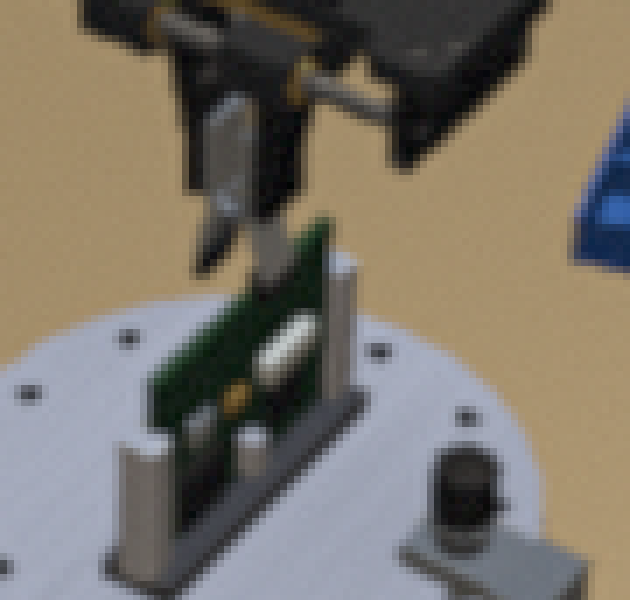

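The jaws straddle the edge, one on each side. I'll lower the rest slowly.

Request:
{"api": "move_arm", "payload": {"increments": [0,0,0,0.003,0.0005,0,0.01,0,0,0,0.007,0.0009,0,0.01,0,0,0,0.011,0.0009,0,0.01,0,0,0,0.015,0.0009,0,0.01,0,0,0,0.019,0.0009,0,0.01,0,0,0,0.023,0.0009,0,0.01,0,0,0,0.0265,0.0009,0,0.01,0,0,0,0.0265,0.0009,0,0.01,0,0,0,0.0265,0.0009,0,0.01]}}

```text
time_s: 8.05
tcp_pos: [0.5443, 0.146, 0.1437]
ee_rot: [[-0.0, -1.0, -0.008], [-0.0, -0.008, 1.0], [-1.0, 0.0, -0.0]]
wrist_force: [0.2, -0.7, -0.5]
gripper_width: 0.205
```

```bash
python3 d.py .5447 .145 .1445 180.46
python3 - <<'E'
from station import r
import cv2
im=r.capture("scene")[:,:,::-1]; cv2.imwrite("pics/s8.png",cv2.resize(im[150:240,320:410],None,fx=7,fy=7,interpolation=3)[:600])
E
```

```text
t 8.05 tcp [0.5443 0.146  0.1437] yhead -179.55 grip 17.9 F [ 0.2 -0.7 -0.5] j [ 31.  21. -15.   0. -54. -31.]
turn [-0.01 -0.02 -0.03] shift [-0.0008 -0.0004 -0.001 ]
```

View pics/s8.png

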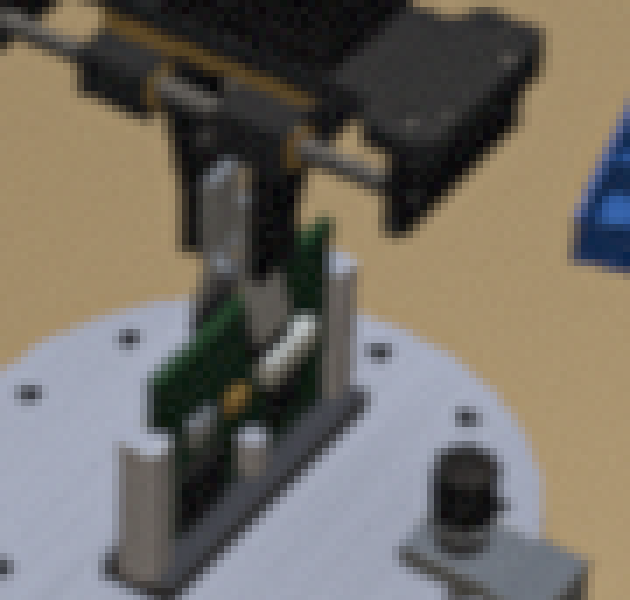

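The jaws are over the board, with no contact force on the wrist. Releasing now.

Request:
{"api": "move_arm", "payload": {"increments": [0,0,0,0,0,0,0.03,0,0,0,0,0,0,0.04,0,0,0,0,0,0,0.05,0,0,0,0,0,0,0.07,0,0,0,0,0,0,0.087,0,0,0,0,0,0,0.087,0,0,0,0,0,0,0.087,0,0,0,0,0,0,0.087,0,0,0,0,0,0,0.087,0,0,0,0,0,0,0.087,0,0,0,0,0,0,0.087,0,0,0,0,0,0,0.087]}}

```text
time_s: 9.1
tcp_pos: [0.5443, 0.1461, 0.144]
ee_rot: [[-0.0, -1.0, -0.008], [-0.0, -0.008, 1.0], [-1.0, 0.0, -0.0]]
wrist_force: [-0.3, -0.4, -0.5]
gripper_width: 0.976
```

```bash
python3 d.py .5447 .145 .1445 180.46
python3 - <<'E'
from station import r
import cv2
im=r.capture("scene")[:,:,::-1]; cv2.imwrite("pics/s9.png",cv2.resize(im[150:240,320:410],None,fx=7,fy=7,interpolation=3)[:600])
E
```

```text
t 9.1 tcp [0.5443 0.1461 0.144 ] yhead -179.55 grip 84.9 F [-0.3 -0.4 -0.5] j [ 31.  21. -15.   0. -54. -31.]
turn [-0.01 -0.   -0.  ] shift [-0.0005 -0.0003 -0.0011]
```

View pics/s9.png

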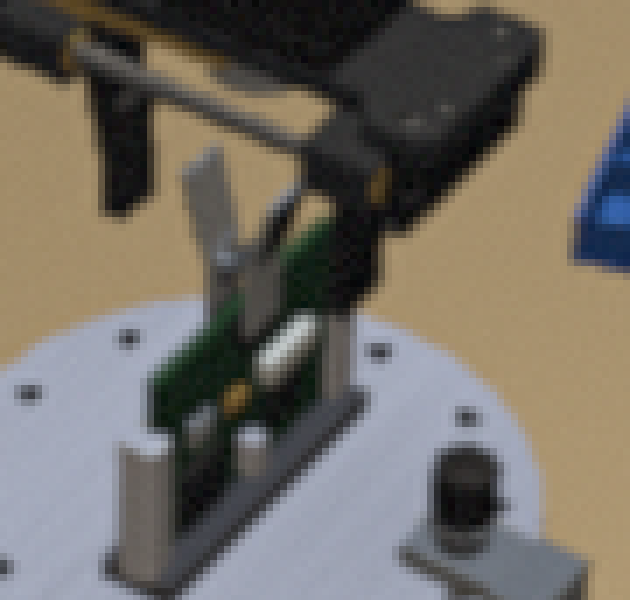

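The clip is closed on the board, upright and free of the fingers. I'll raise the arm straight up, then turn towards the plunger.

Request:
{"api": "move_arm", "payload": {"increments": [0,0,0,-0.006,0,0,0.087,0,0,0,-0.018,0,0,0.087,0,0,0,-0.034,0,0,0.087,0,0,0,-0.052,0,0,0.087,0,0,0,-0.07,0,0,0.087,0,0,0,-0.086,0,0,0.087,0,0,0,-0.096,0,0,0.087,0,0,0,-0.1,0,0,0.087,0,0,0,-0.1,0,0,0.087,0,0,0,-0.1,0,0,0.087]}}

```text
time_s: 9.98
tcp_pos: [0.5439, 0.146, 0.2433]
ee_rot: [[-0.001, -1.0, -0.008], [-0.0, -0.008, 1.0], [-1.0, 0.001, -0.0]]
wrist_force: [-0.5, 0.5, -0.0]
gripper_width: 1.0
```

```bash
python3 d.py .6397 .1458 .240 90.46; python3 d.py .6397 .1458 .240 -89.54
python3 - <<'E'
from station import r
import cv2
im=r.capture("scene")[:,:,::-1]; cv2.imwrite("pics/s10.png",cv2.resize(im[150:240,320:410],None,fx=7,fy=7,interpolation=3)[:600])
E
```

```text
t 9.9833 tcp [0.5439 0.146  0.2433] yhead -179.56 grip 87.0 F [-0.5  0.5 -0. ] j [ 31.  16.  -7.  -0. -67. -31.]
turn [ 8.998e+01 -6.000e-02 -5.000e-02] shift [ 0.0032 -0.0958 -0.0009]
t 9.9833 tcp [0.5439 0.146  0.2433] yhead -179.56 grip 87.0 F [-0.5  0.5 -0. ] j [ 31.  16.  -7.  -0. -67. -31.]
turn [-9.002e+01  5.000e-02 -6.000e-02] shift [ 0.0032 -0.0958 -0.0009]
```

View pics/s10.png

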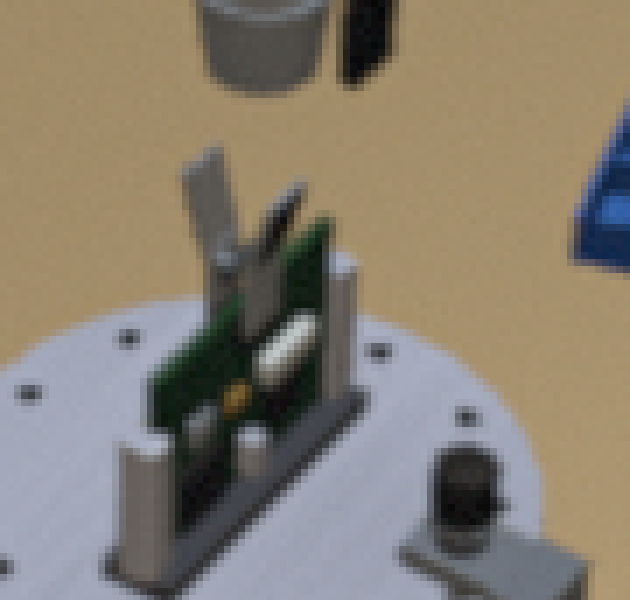

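The clip stands firmly on the board. Now for the 90° turn and the shift over the knob.

Request:
{"api": "move_arm", "payload": {"increments": [-4,0,0,0,-0.004,0,0.087,-11,0,0,0,-0.012,0,0.087,-18,0,0,0,-0.021,0,0.087,-25,0,0,0,-0.03,0,0.087,-32,0,0,0,-0.039,0,0.087,-39,0,0,0,-0.048,0,0.087,-46,0,0,0,-0.057,0,0.087,-53,0,0,0,-0.066,0,0.087,-60,0,0,0,-0.075,0,0.087,-67,0,0,0,-0.084,0,0.087,-74,0,0,0,-0.092,0,0.087,-80,0,0,0,-0.0958,-0.0009,0.087]}}

```text
time_s: 11.03
tcp_pos: [0.6405, 0.1458, 0.242]
ee_rot: [[-0.003, -0.16, -0.987], [-0.001, -0.987, 0.16], [-1.0, 0.002, 0.002]]
wrist_force: [-0.0, 0.0, -1.2]
gripper_width: 1.004
```

Request:
{"api": "move_arm", "payload": {"increments": [-5,0,0,0,0,0,0.087,-10,0,0,0,0,0,0.087,-10,0,0,0,0,0,0.087,-10,0,0,0,0,0,0.087,-10,0,0,0,0,0,0.087,-10,0,0,0,0,0,0.087]}}

```text
time_s: 11.53
tcp_pos: [0.64, 0.1459, 0.2437]
ee_rot: [[-0.001, 0.007, -1.0], [-0.0, -1.0, -0.007], [-1.0, 0.0, 0.001]]
wrist_force: [0.7, 0.2, 0.5]
gripper_width: 0.998
```

```bash
python3 d.py .6397 .1458 .074 -89.54
python3 - <<'E'
from station import r
from h import *
p=[.5447311,.14495631,.00804705]
print((proj("scene",W(p,[[0,0,.131],[0,0,.135],[0,0,.14]]))-[320,150]+.5)*7)
im=r.capture("scene")[:,:,::-1]; cv2.imwrite("pics/s11.png",cv2.resize(im[110:260,305:455],None,fx=4,fy=4,interpolation=3)[:600])
E
```

```text
t 11.5333 tcp [0.64   0.1459 0.2437] yhead -89.62 grip 86.8 F [0.7 0.2 0.5] j [ 27.  25.   7.  -0. -72.  63.]
turn [-0.08  0.04 -0.02] shift [0.1697 0.     0.0002]
[[242.61753561 261.61244852]
 [242.77770275 252.73902631]
 [242.97890624 241.59835894]]
```

View pics/s11.png

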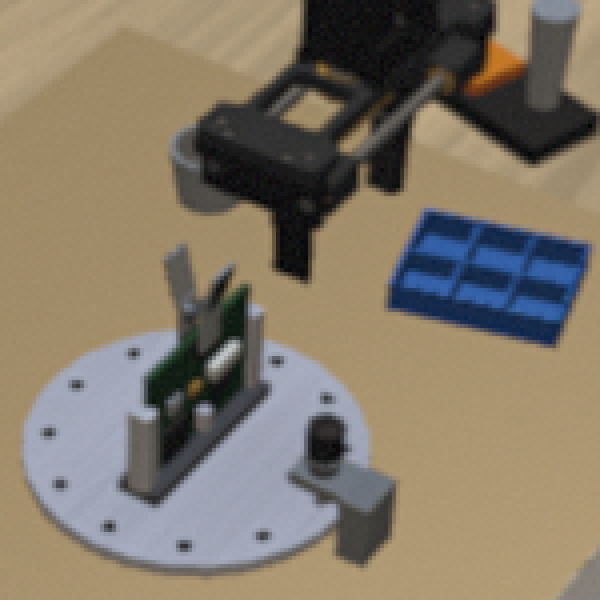

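Tool is over the knob. First I'll check the clip's height on the board more closely, comparing it with the stand picture.

Run:
```python
from station import r
from h import *
s0=cv2.imread("pics/scene0.png")
im=r.capture("scene")[:,:,::-1]; cv2.imwrite("pics/scene12.png",im)
a=cv2.resize(s0[245:300,228:268],None,fx=10,fy=10,interpolation=3)
b=cv2.resize(im[165:220,338:378],None,fx=10,fy=10,interpolation=3)
cv2.imwrite("pics/cmp.png",np.hstack([a,b]))
st=[.49071437,-.19441196,-.01392752];h=[.5447311,.14495631,.00804705]
def H(yc,z): return [[-.019,yc+.01,z+.038],[-.019,yc-.01,z+.038],[.019,yc+.01,z+.038],[.019,yc-.01,z+.038],[0,yc-.01,z],[.01,yc-.009,z-.034],[.01,yc+.009,z-.034]]
print(((proj("scene",W(st,H(.006,.095)))-[228,245]+.5)*10).round().tolist())
for z in(.131,.137):print(z,((proj("scene",W(h,H(0,z)))-[338,165]+.5)*10).round().tolist())
```

```text
[[153.0, 68.0], [90.0, 121.0], [283.0, 142.0], [220.0, 197.0], [175.0, 277.0], [228.0, 396.0], [282.0, 347.0]]
0.131 [[127.0, 52.0], [80.0, 94.0], [258.0, 108.0], [211.0, 152.0], [143.0, 245.0], [178.0, 364.0], [218.0, 325.0]]
0.137 [[127.0, 32.0], [80.0, 75.0], [259.0, 88.0], [212.0, 132.0], [144.0, 226.0], [178.0, 346.0], [219.0, 307.0]]
```

View pics/cmp.png

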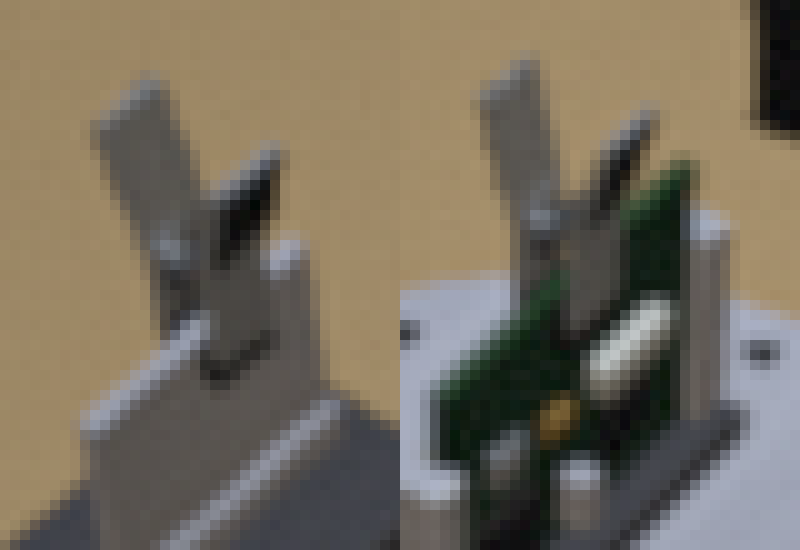

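Allowing for the same reading bias, the handle tops match a hinge height of about 0.131 m. That is 16 mm above the edge with y near 0, well inside the limits. I'll descend to just above the knob and then to grasp height.

Request:
{"api": "move_arm", "payload": {"increments": [0,0,0,0.01,0,0,0.087,0,0,0,0.028,0,0,0.087,0,0,0,0.048,0,0,0.087,0,0,0,0.068,0,0,0.087,0,0,0,0.088,0,0,0.087,0,0,0,0.106,0,0,0.087,0,0,0,0.122,0,0,0.087,0,0,0,0.134,0,0,0.087,0,0,0,0.14,0,0,0.087,0,0,0,0.14,0,0,0.087,0,0,0,0.14,0,0,0.087]}}

```text
time_s: 12.55
tcp_pos: [0.6405, 0.146, 0.1043]
ee_rot: [[0.001, 0.008, -1.0], [-0.0, -1.0, -0.008], [-1.0, 0.0, -0.001]]
wrist_force: [0.0, 0.6, 0.2]
gripper_width: 1.002
```

```bash
python3 d.py .6397 .1458 .074 -89.54
python3 - <<'E'
from station import r
from h import *
im=r.capture("scene")[:,:,::-1]; cv2.imwrite("pics/s13.png",cv2.resize(im[150:270,320:440],None,fx=5,fy=5,interpolation=3)[:600])
E
```

```text
t 12.55 tcp [0.6405 0.146  0.1043] yhead -89.54 grip 87.2 F [0.  0.6 0.2] j [ 27.  31.  -4.   0. -55.  64.]
turn [ 0.   -0.03 -0.01] shift [0.0303 0.0002 0.0008]
```

View pics/s13.png

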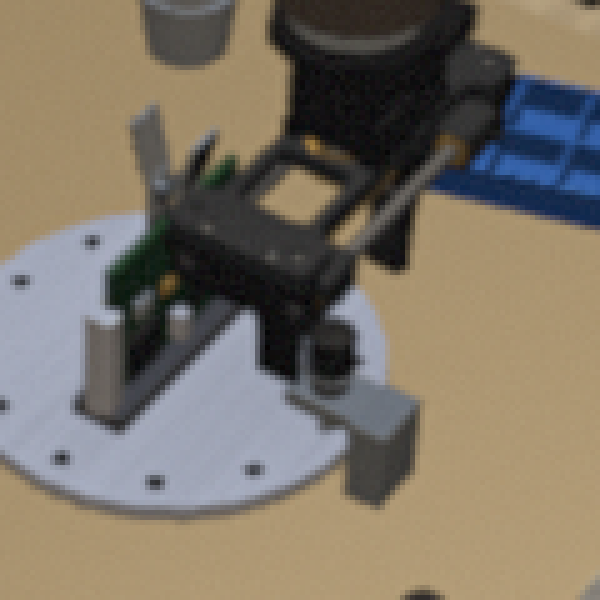

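The finger tips are beside and just above the knob, which is at (333,345) in the crop. Lowering 30 mm to grasp height.

Request:
{"api": "move_arm", "payload": {"increments": [0,0,0,0.004,0,0.0004,0.087,0,0,0,0.011,0,0.0008,0.087,0,0,0,0.018,0,0.0008,0.087,0,0,0,0.025,0,0.0008,0.087,0,0,0,0.03,0,0.0008,0.087,0,0,0,0.03,0,0.0008,0.087,0,0,0,0.03,0,0.0008,0.087]}}

```text
time_s: 13.18
tcp_pos: [0.6392, 0.1458, 0.0734]
ee_rot: [[-0.001, 0.008, -1.0], [-0.001, -1.0, -0.008], [-1.0, 0.001, 0.001]]
wrist_force: [0.4, 0.3, 0.6]
gripper_width: 1.003
```

```bash
python3 d.py .6397 .1458 .074 -89.54
python3 - <<'E'
from station import r
from h import *
im=r.capture("scene")[:,:,::-1]; cv2.imwrite("pics/s14.png",cv2.resize(im[170:270,340:440],None,fx=6,fy=6,interpolation=3)[:600])
im=r.capture("top")[:,:,::-1]; cv2.imwrite("pics/t14.png",cv2.resize(im[170:290,210:330],None,fx=5,fy=5,interpolation=3)[:600])
E
```

```text
t 13.1833 tcp [0.6392 0.1458 0.0734] yhead -89.54 grip 87.3 F [0.4 0.3 0.6] j [ 27.  33.  -6.   0. -51.  63.]
turn [-0.    0.06 -0.04] shift [-0.0006 -0.     -0.0005]
```

View pics/s14.png

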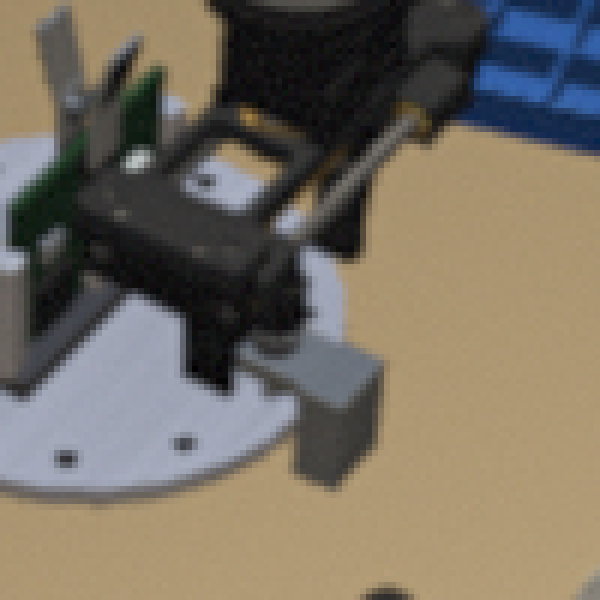

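View pics/t14.png

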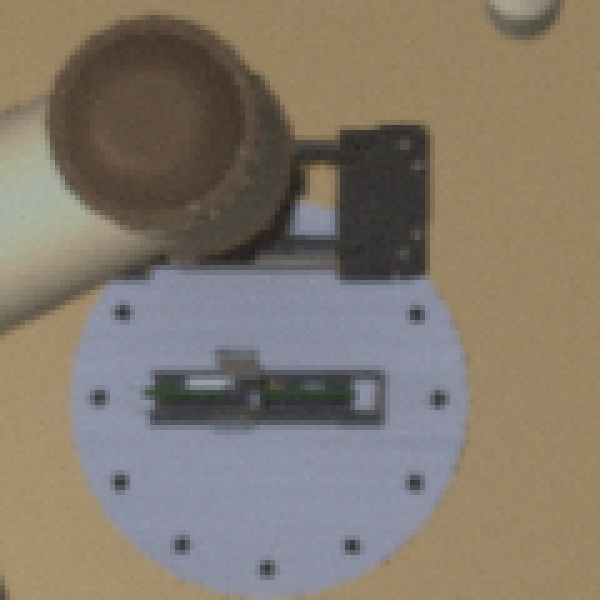

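The knob sits between the fingers and the gripper body is clear of the clip. Closing on the knob.

Request:
{"api": "move_arm", "payload": {"increments": [0,0,0,0,0,0,0.06,0,0,0,0,0,0,0.045,0,0,0,0,0,0,0.03,0,0,0,0,0,0,0.01,0,0,0,0,0,0,0.01,0,0,0,0,0,0,0.01,0,0,0,0,0,0,0.01,0,0,0,0,0,0,0.01,0,0,0,0,0,0,0.01,0,0,0,0,0,0,0.01,0,0,0,0,0,0,0.01,0,0,0,0,0,0,0.01]}}

```text
time_s: 14.28
tcp_pos: [0.6394, 0.1469, 0.074]
ee_rot: [[0.001, 0.008, -1.0], [0.001, -1.0, -0.008], [-1.0, -0.001, -0.001]]
wrist_force: [-1.5, 4.0, -0.8]
gripper_width: 0.267
```

Request:
{"api": "move_arm", "payload": {"increments": [0,0,0,0,0,0,0.01,0,0,0,0,0,0,0.01,0,0,0,0,0,0,0.01,0,0,0,0,0,0,0.01,0,0,0,0,0,0,0.01,0,0,0,0,0,0,0.01]}}

```text
time_s: 14.78
tcp_pos: [0.6394, 0.1469, 0.074]
ee_rot: [[0.001, 0.008, -1.0], [0.001, -1.0, -0.008], [-1.0, -0.001, -0.001]]
wrist_force: [-1.9, 4.9, -1.4]
gripper_width: 0.263
```

Gripped at 23 mm, with the knob about 1 mm further in +y. I'll take that out and pull up.

Request:
{"api": "move_arm", "payload": {"increments": [0,0,0,0,-0.001,0,0.01,0,0,0,-0.002,-0.001,0,0.01,0,0,0,-0.004,-0.001,0,0.01,0,0,0,-0.006,-0.001,0,0.01,0,0,0,-0.008,-0.001,0,0.01,0,0,0,-0.01,-0.001,0,0.01,0,0,0,-0.012,-0.001,0,0.01,0,0,0,-0.014,-0.001,0,0.01,0,0,0,-0.0155,-0.001,0,0.01,0,0,0,-0.0165,-0.001,0,0.01,0,0,0,-0.0165,-0.001,0,0.01,0,0,0,-0.0165,-0.001,0,0.01]}}

```text
time_s: 15.78
tcp_pos: [0.6393, 0.1469, 0.0901]
ee_rot: [[-0.0, 0.008, -1.0], [-0.0, -1.0, -0.008], [-1.0, 0.0, 0.0]]
wrist_force: [4.4, 3.0, -10.4]
gripper_width: 0.268
```

```bash
python3 d.py .6397 .1458 .09 -89.54
python3 - <<'E'
from station import r
from h import *
im=r.capture("scene")[:,:,::-1]; cv2.imwrite("pics/s15.png",cv2.resize(im[180:260,350:430],None,fx=7,fy=7,interpolation=3)[:600])
E
```

```text
t 15.7833 tcp [0.6393 0.1469 0.0901] yhead -89.56 grip 23.3 F [  4.4   3.  -10.4] j [ 27.  32.  -5.  -0. -53.  63.]
turn [-0.02  0.01 -0.  ] shift [ 0.0001  0.0011 -0.0004]
```

View pics/s15.png

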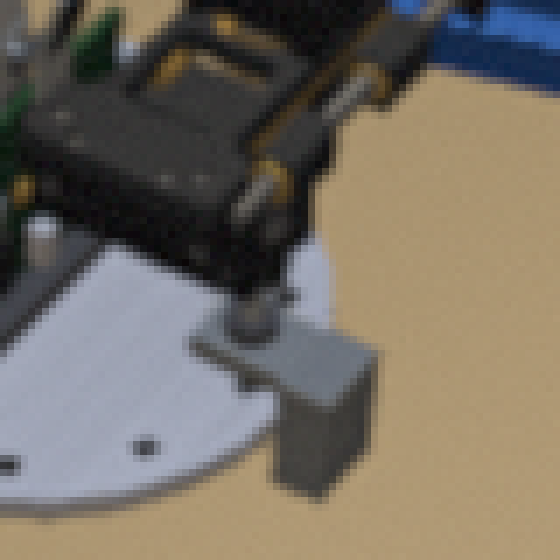

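The knob rose 16.1 mm and the downward force on the tool is 10.4 N, matching the spring near its stop. I'll hold and recheck for slip.

Request:
{"api": "move_arm", "payload": {"increments": [0,0,0,0,0,0,0.01,0,0,0,0,0,0,0.01,0,0,0,0,0,0,0.01,0,0,0,0,0,0,0.01,0,0,0,0,0,0,0.01,0,0,0,0,0,0,0.01,0,0,0,0,0,0,0.01,0,0,0,0,0,0,0.01,0,0,0,0,0,0,0.01,0,0,0,0,0,0,0.01,0,0,0,0,0,0,0.01,0,0,0,0,0,0,0.01]}}

```text
time_s: 16.83
tcp_pos: [0.6393, 0.1469, 0.0902]
ee_rot: [[-0.0, 0.008, -1.0], [-0.0, -1.0, -0.008], [-1.0, 0.0, 0.0]]
wrist_force: [4.4, 2.6, -10.7]
gripper_width: 0.265
```

```bash
python3 d.py .6397 .1458 .09 -89.54
python3 - <<'E'
from station import r
from h import *
im=r.capture("scene")[:,:,::-1]; cv2.imwrite("pics/s16.png",cv2.resize(im[160:260,330:430],None,fx=6,fy=6,interpolation=3)[:600])
E
```

```text
t 16.8333 tcp [0.6393 0.1469 0.0902] yhead -89.56 grip 23.1 F [  4.4   2.6 -10.7] j [ 27.  32.  -5.  -0. -53.  63.]
turn [-0.02  0.01 -0.  ] shift [ 0.0002  0.0011 -0.0004]
```

View pics/s16.png

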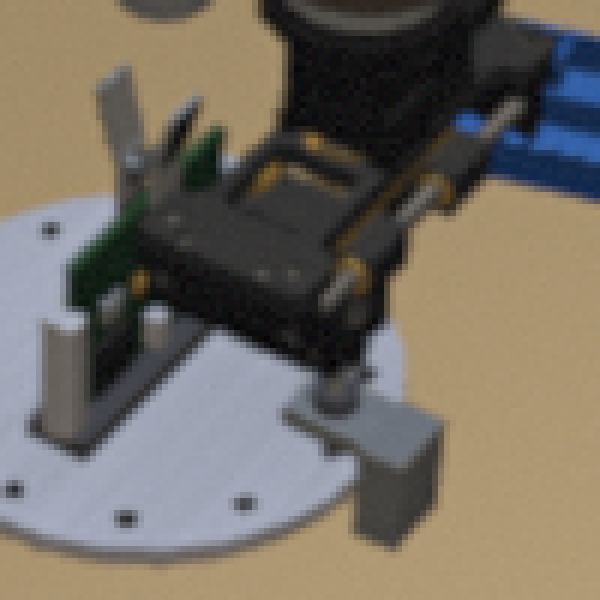

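Force and height stayed steady for a second, and the clip hasn't moved. Handing in.

```bash
python3 -c "
from station import r
print(r.finish_job())"
```

```text
the job is handed in; nothing more can be done
None
```

I handed the job in at about 17 s with the clip gripping the board and the gripper still holding the plunger up. No verdict is reported, so what follows is from my own checks.

- **Clip:** it came off the stand fully squeezed (17.7 mm) and went over the middle of the board's top edge, then I let go. In the scene picture it stood upright with its hinge about 16 mm above the edge, close to the middle. That height comes from camera readings good to a millimetre or two. The grip force on the board itself could not be measured.
- **Plunger:** the tool rose 16.1 mm with the knob gripped at about 23 mm. It then held for 1 s at a steady downward force of about 10.5 N, with no sign of slip. The pin's tip was not visible, so clearance from the hole is inferred from the rise and the force.
- **Last picture:** it showed the clip still in place and clear of the gripper. None of the other items were touched in any picture I took.

No checks failed. The only disagreement was that the knob sat about 1 mm further in +y than I had measured. I shifted the target to allow for it, and about 3 N of sideways force remained.

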